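# Drop a spent coffee pod through the sprung flap

### The arm

A 6-joint arm with a two-finger parallel gripper is mounted at the origin on a cart in front of the work surface, level with it; the furniture and walls round the work are solid. World frame = base frame: x ahead of the robot, y to its left, z up, the work surface at z = 0. Lengths are in m, angles in rad, forces in N, time in s.
With the tool pointing down it reaches from about 0.225 to 0.875 m from the base axis. Payload 3.4 kg.
Tool frame: the origin (TCP) lies on the centre line of the jaws, within the pads' length; the fingertips stand 11 mm ahead of it and the grasp point (between the pads) lies 8 mm behind it; z points along the fingers, y is the line along which they close (so a half turn about z gives the same grasp; the last joint's range is limited). The gripper opens to 85 mm and grips with 20 to 120 N. Pads are 22 mm wide; open, the fingers measure 114 mm over their backs; the gripper's body (76 mm by 85 mm) begins 54 mm behind the grasp point. The pads swing forward as they close: fully open they stand 13 mm farther back than shut.
Start: joints at [-1.25, 0.276, 1.505, -0, 1.361, -0.121], TCP at [0.246, -0.52, 0.242] pointing down, gripper open.
Joint ranges: [-2.89, 2.89], [-0.75, 2.08], [0.22, 2.7], [-1.18, 4.32], [0.11, 2.71], [-2.7, 2.7]. Speed limits (rad/s): [2.57, 2.57, 3.14, 3.14, 3.14, 3.14].

### API

Orientations are given as a unit quaternion [w, x, y, z].
In Python, from rig import manip, eyes, job gives the robot as it stands.
- The arm moves only by the tool drive_tool, never from a script. Its argument "rows" is a list of rows, each a list of 3 entries, a list of its own where there are three numbers: the turn, a rotation vector about the world's x, y, z in rad, then the shift along the world's x, y, z in cm, then the finger opening in cm, from 0 to 8.54. A call has 1 to 8 rows; each row shifts and turns the commanded pose from where the row before left it; what a row does not reach is not made up. A row lasts 1/8 s, in which the tool goes at most 62.5 mm and 10.7 degrees, less where a joint would pass 70% of its speed; a pose out of reach is approached as far as the arm can. A call is refused whole if a number of a shift passes 6.25 or a number of a turn 0.188, either way. A call with a gripper value outside its range is refused whole. The fingers move at their own pace and stop on an object; "force" is the grip in N (left out, the last holds). Time passes only in rows, so rows that do not move let the fingers close. It gives the time, the measured TCP pose, the force, the opening and the grip force at its end, in the units of the state.
- manip.get_state(): the state, without advancing time (a new reading comes with each control period).
- eyes.get_image(name): name is "side" or "top" or "wrist"; returns the picture (480x640x3 uint8, red, green, blue); there is no depth.
- eyes.get_calibration(name): a dict with "camera_matrix" (3x3 intrinsics, pixels), "view" (4x4, takes a point from world to camera coordinates). Camera axes: x right, y up, looking along -z (the intrinsics and any distortion apply to the point x, -y, -z); pixel columns grow to the right and rows downward; lengths in m; the calibration is good to about 2 mm. A picture is of the moment at which its call begins: read the wrist's pose just before it. get_calibration takes no time and is no camera call; for the wrist camera it gives the pose at the moment of the call.
- job.sign_off(): hands the job in; it is judged then, once.
The state is a dict: "clock": time; "qpos": joint angles; "qd": joint speeds; "effort": joint torques, N m; "position": TCP position; "ee_rot": TCP orientation; "contact_force": force on the tool from outside, world axes, zero at the start; "moment": the same for the moment, N m; "width": finger opening in m; "gripper_force": force on a finger pad.
Only numpy, scipy, OpenCV 4.12 (cv2) and the standard library are available. Lean on these libraries where they do the work, as an engineer would, in place of code of your own. Each camera call takes 0.05 s, during which the arm holds its last target. There are 200 camera calls.

### The job

The spent coffee pod on the drip tray belongs in the used-pod box underneath: press the sprung flap open with one finger and, while that finger keeps it open, push the pod over the tray's edge and through the opening with the other finger. Do it gently and do not lift the pod: it only slides along the tray, and it must not be pushed onto the closed flap. Then let the flap spring shut with the pod inside, leaving the spoon on the tray and the other kitchen things where they are.

Things in the scene. Friction and masses are not known exactly. Their poses are not given: they have to be found in the camera images.
- pod_box: Used-pod box, fixed: a hollow bamboo case 315 mm long (x), 210 wide (y), flat steel top 100 mm above the worktop, inner floor at z = 10. Origin on the underside; x runs from the flap end (near the robot, x = -150 mm) to the rear (+165), z up. From x = 0 to +165 the top is a grooved drip tray with a 5 mm high rim along its sides (y = +-101) and rear (x = 161), none at x = 0
- mouth_edge (a point): middle of the tray's smooth edge over the opening: the box's x = 0, y = 0, z = 100 mm (axes as the box). The opening reaches from here 112 mm towards -x and 70 mm to either side; a smooth flap fills it, flush with the tray; steel strips of the same height lie along its sides and front. The hollow also runs under the tray
- flap (a joint): flap angle, rad: 0 shut, grows as its free edge sinks into the box, at most 0.9. Steel plate 108 x 136 mm, hinged along y at the box's x = -112 mm (robot's end); the free edge meets the tray's edge, so the open plate slopes down under the tray. A spring shuts it when let go: 0.12 Nm shut + 0.19 Nm per rad (1.5 N starts it 80 mm from the hinge); the pod's weight does not open it
- flap_press (a point): dark round mark, 26 mm wide, on the flap's upper face, 80 mm from its hinge and 30 mm from its free edge; it moves with the flap
- pod: the spent coffee pod: a copper-coloured metal cup standing on its wide rim (37 mm diameter, 1.6 mm thick), tapering to 24 mm at 22 mm above it, with a domed top, 28.5 mm high, 20 g. Origin at the centre of its underside, z up
- pod_mid (a point): middle of the pod, 14 mm above its underside on its axis
- spoon: steel table spoon, 188x39x16 mm, lying across the rear of the tray (about 132 mm behind the tray's edge); origin under its centre; leave it alone
- mug: white dotted mug, 93 mm high, on the worktop to the left at the back; leave it alone
- glass: drinking glass, 81 mm across, 93 mm high, on the worktop near the robot on the right; leave it alone
- bean_tin: closed food tin, 75 mm across, 58 mm high, on the worktop left of the box; leave it alone
- timer: round kitchen timer, 67 mm across, 50 mm high, on the worktop near the robot on the left; leave it alone
- shaker: small salt shaker, 44 mm across, 90 mm high, on the worktop left of the box, between tin and mug; leave it alone

How it is judged:
On the way, in this order (a step that is already met when the one before it is completed fails the run):
1. the flap is held open (more than 0.25 rad) while the pod still stands on the tray (value of joint flap above 0.25 rad and x of pod_mid in the frame of pod_box above -0.012 m and z of pod_mid in the frame of pod_box above 0.108 m), for 0.2 s.
2. the pod has gone through the opening into the box while the flap is held open (more than 0.2 rad) (value of joint flap above 0.2 rad and z of pod_mid in the frame of pod_box below 0.085 m and x of pod_mid in the frame of pod_box between -0.145 and 0.16 m), for 0.1 s.
At the end, for the whole second after the job is handed in: the pod lies at rest inside the box (its middle below 60 mm above the worktop and within the case) and the flap is shut (below 0.05 rad) (z of pod_mid in the frame of pod_box between 0 and 0.06 m and x of pod_mid in the frame of pod_box between -0.145 and 0.16 m and y of pod_mid in the frame of pod_box between -0.1 and 0.1 m and value of joint flap below 0.05 rad and linear speed of pod below 0.03 m/s); the robot touches nothing.
It fails at once if the pod is lifted (its middle more than 30 mm higher than when it stands on the tray) (z of pod_mid in the frame of pod_box above 0.144 m).
It fails at once if the pod is pushed onto the closed flap (more than 25 mm past the tray's edge at tray height with the flap under 0.1 rad) (x of pod_mid in the frame of pod_box below -0.025 m and z of pod_mid in the frame of pod_box above 0.105 m and value of joint flap below 0.1 rad).
It fails at once if the fingers press on the pod with more than 15 N (contact force between the fingers and pod above 15 N).
It fails at once if the fingers press on the box or its flap with more than 30 N (contact force between the fingers and pod_box above 30 N).
It fails at once if the spoon or another kitchen thing is moved by more than 20 mm (distance of any of spoon, mug, glass, bean_tin, timer, shaker from where it was at the start of the episode above 0.02 m).
It also fails if it takes over 35 s, if anything falls off the work surface, if the arm or the gripper's body presses on something with over 40 N, if the wrist force passes 120 N, or if a joint passes its speed limit or range.

## Working session

There is one attempt and no reset: what is moved stays moved. The work goes in short steps, Python scripts to look and compute and a tool call to move; the robot and the scene stay as the last step left them, time stands still between calls to the robot, and variables do not carry over. Pictures are saved under pics/ and viewed, at most 10 in all, crops included, and the job is handed in when it is done.

Besides the shell and the picture viewer there is one more tool, called as name(argument=value, ...) on one line, values as JSON. drive_tool: Moves the arm, as the interface text tells. Its arguments: {"type":"object","properties":{"rows":{"type":"array"},"force":{"type":"number"}},"required":["rows"]}

```bash
mkdir -p pics
python3 - <<'E'
from rig import manip, eyes, job
import cv2,json,numpy as np
np.set_printoptions(precision=4,suppress=True)
for n in ("top","side"):
    cv2.imwrite(f"pics/{n}0.png",eyes.get_image(n)[:,:,::-1])
    c=eyes.get_calibration(n);print(n,{k:np.array(v) for k,v in c.items()})
s=manip.get_state();print(s)
E
```

```text
top {'camera_matrix': array([[618.514 ,   0.    , 319.9786],
       [  0.    , 618.514 , 239.8949],
       [  0.    ,   0.    ,   1.    ]]), 'view': array([[ 0.1228, -0.9924, -0.0009, -0.1006],
       [ 0.9708,  0.1199,  0.2079, -0.5397],
       [-0.2062, -0.0264,  0.9782, -1.106 ],
       [ 0.    ,  0.    ,  0.    ,  1.    ]])}
side {'camera_matrix': array([[624.7776,   0.    , 323.7357],
       [  0.    , 624.7776, 238.3789],
       [  0.    ,   0.    ,   1.    ]]), 'view': array([[-0.709 ,  0.7052,  0.0036,  0.4191],
       [-0.5442, -0.5504,  0.6332,  0.2027],
       [ 0.4485,  0.4469,  0.774 , -1.5194],
       [ 0.    ,  0.    ,  0.    ,  1.    ]])}
{'clock': 0.1, 'qpos': array([-1.25  ,  0.2765,  1.506 ,  0.    ,  1.3607, -0.121 ]), 'qd': array([-0.0002, -0.0022, -0.0008,  0.0007, -0.0035, -0.0004]), 'effort': array([  0.0013, -41.77  , -24.6404,  -0.    ,   0.0057,   0.    ]), 'position': array([ 0.2457, -0.5194,  0.2415]), 'ee_rot': array([-0.0008,  0.9757,  0.2191, -0.0001]), 'contact_force': array([0.4001, 0.5122, 0.103 ]), 'moment': array([ 0.0339, -0.0408,  0.0265]), 'gripper_force': 0.0, 'width': 0.0851858117362059}
```

View pics/top0.png

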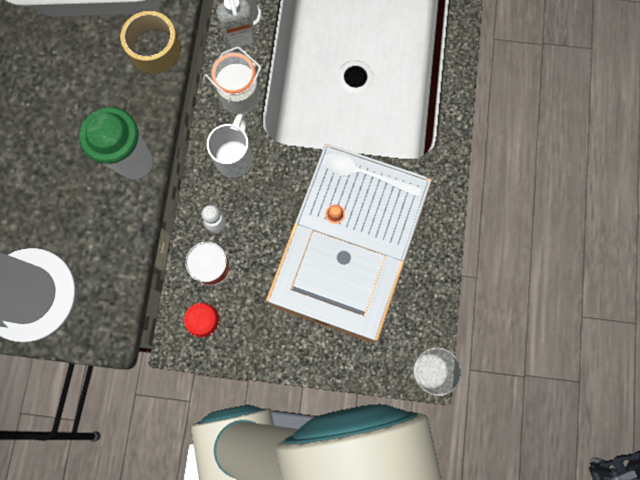

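View pics/side0.png

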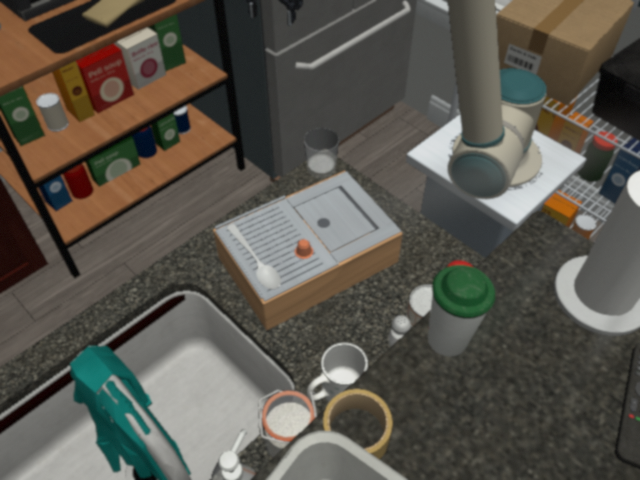

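The top view shows the pod at about (335,213) and the flap mark at (344,257). The box-top corners are near (328,146), (430,179), (377,339) and (268,300). In the side view the pod is at (304,248) and the mark at (323,223).

```bash
cat > h.py <<'E'
import cv2,numpy as np
from rig import manip,eyes,job
np.set_printoptions(precision=4,suppress=True)
def ray(n,uv,z,c=None):
    c=c or eyes.get_calibration(n);V=np.array(c["view"]);K=np.array(c["camera_matrix"])
    d=np.linalg.inv(K)@[uv[0],uv[1],1];d=V[:3,:3].T@[d[0],-d[1],-d[2]]
    o=-V[:3,:3].T@V[:3,3];return o+d*(z-o[2])/d[2]
def blob(m,near,r=40):
    n,l,s,c=cv2.connectedComponentsWithStats(m.astype(np.uint8))
    k=[i for i in range(1,n) if s[i,4]>15 and np.hypot(*(c[i]-near))<r]
    i=max(k,key=lambda i:s[i,4]);return c[i],s[i]
def copper(im):
    h=cv2.cvtColor(im,cv2.COLOR_RGB2HSV);return (h[...,0]<15)&(h[...,1]>110)&(h[...,2]>80)
E
python3 - <<'E'
from h import *
T={"top":((335,213),(344,257),[(328,146),(430,179),(377,339),(268,300)]),"side":((304,248),(323,223),[])}
for n,(p,m,cs) in T.items():
    im=cv2.imread(f"pics/{n}0.png")[:,:,::-1].copy();g=cv2.cvtColor(im,cv2.COLOR_RGB2GRAY)
    c,s=blob(copper(im),p,12);print(n,"pod",c,s,ray(n,c,.112))
    mk=np.zeros_like(g);cv2.circle(mk,m,11,1,-1)
    c,s=blob((g<135)&(mk>0),m,12);print("mark",c,s,ray(n,c,.1))
    if cs:
        q=cv2.cornerSubPix(g,np.float32(cs).reshape(-1,1,2),(4,4),(-1,-1),(3,50,.01)).reshape(-1,2)
        for a,b in zip(cs,q): print(b,ray(n,a,.1),ray(n,b,.1))
    cv2.imwrite(f"pics/{n}c.png",cv2.resize(im[130:350,255:440] if n=="top" else im[160:330,200:420],None,fx=2.7,fy=2.7,interpolation=2)[:,:,::-1])
E
```

```text
top pod [334.7678 213.6105] [326 205  19  18 267] [ 0.5877 -0.0557  0.112 ]
mark [343.3697 257.3193] [338 252  12  12 119] [ 0.5122 -0.0805  0.1   ]
[328. 146.] [ 0.7186 -0.0277  0.1   ] [ 0.7186 -0.0277  0.1   ]
[431.233  179.2778] [ 0.6778 -0.2223  0.1   ] [ 0.6775 -0.2246  0.1   ]
[377.2497 339.7267] [ 0.3752 -0.1555  0.1   ] [ 0.374  -0.1561  0.1   ]
[265.2518 299.5284] [0.4195 0.0432 0.1   ] [0.4197 0.0481 0.1   ]
side pod [303.5446 249.3795] [295 240  18  18 224] [ 0.5941 -0.0521  0.112 ]
mark [323.1143 222.5238] [317 218  13  10 105] [ 0.5127 -0.0811  0.1   ]
```

View pics/topc.png

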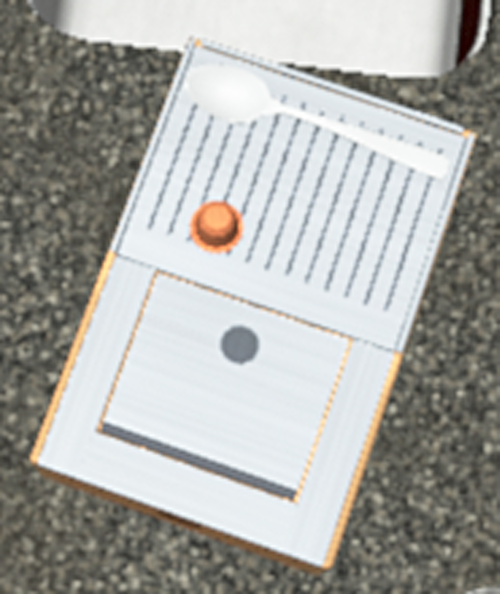

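drive_tool(rows=[[[0, 0, 0.113], [2.8, 3.9, 0], 8.0], [[0, 0, 0.113], [2.8, 3.9, 0], 8.0], [[0, 0, 0.113], [2.8, 3.9, 0], 8.0], [[0, 0, 0.113], [2.8, 3.9, 0], 8.0], [[0, 0, 0.113], [2.8, 3.9, 0], 8.0], [[0, 0, 0.113], [2.8, 3.9, 0], 8.0], [[0, 0, 0.113], [2.8, 3.9, 0], 8.0], [[0, 0, 0.113], [2.8, 3.9, 0], 8.0]], force=20)

```text
clock: 1.1
position: [0.4704, -0.2063, 0.242]
ee_rot: [-0.0, 0.781, 0.625, -0.0]
contact_force: [-0.5, -0.1, 0.9]
width: 0.0798
gripper_force: 0.0
```

drive_tool(rows=[[[-0.024, -0.106, 0], [2.8, 3.9, 0], 8.0], [[-0.024, -0.106, 0], [2.8, 3.9, 0], 8.0], [[-0.024, -0.106, 0], [2.8, 3.9, 0], 8.0], [[-0.024, -0.106, 0], [2.7, 3.8, 0], 8.0], [[0, 0, 0], [0, 0, 0], 8.0], [[0, 0, 0], [0, 0, 0], 8.0]])

```text
clock: 1.85
position: [0.5806, -0.0529, 0.2421]
ee_rot: [0.168, 0.763, 0.609, 0.134]
contact_force: [0.9, -0.2, -0.5]
width: 0.0795
gripper_force: 0.0
```

Run:
```python
from h import *
from scipy.spatial.transform import Rotation as R
s=manip.get_state();q=s["ee_rot"];r=R.from_quat([q[1],q[2],q[3],q[0]]).as_matrix()
print(s["clock"],s["position"],s["width"],s["contact_force"]);print(r)
cv2.imwrite("pics/w1.png",eyes.get_image("wrist")[:,:,::-1])
c=eyes.get_calibration("wrist");V=np.array(c["view"]);print(V,np.array(c["camera_matrix"])[0])
# pod triangulation from first views
A=[];b=[]
for n,uv in (("top",(334.77,213.61)),("side",(303.54,249.38))):
    p,p2=ray(n,uv,.1),ray(n,uv,.2);d=(p2-p)/np.linalg.norm(p2-p);P=np.eye(3)-np.outer(d,d);A.append(P);b.append(P@p)
print(np.linalg.lstsq(np.vstack(A),np.hstack(b),rcond=None)[0])
```

```text
1.85 [ 0.5806 -0.0529  0.2421] 0.07952264404424769 [ 0.9327 -0.1759 -0.506 ]
[[ 0.2223  0.8846  0.4099]
 [ 0.975  -0.2018 -0.0931]
 [ 0.0004  0.4203 -0.9074]]
[[ 0.884  -0.2026  0.4213 -0.6267]
 [ 0.3234  0.9158 -0.2382 -0.1105]
 [-0.3376  0.3468  0.8751 -0.1414]
 [ 0.      0.      0.      1.    ]] [431.6282   0.     319.7521]
[ 0.5899 -0.056   0.1046]
```

View pics/w1.png

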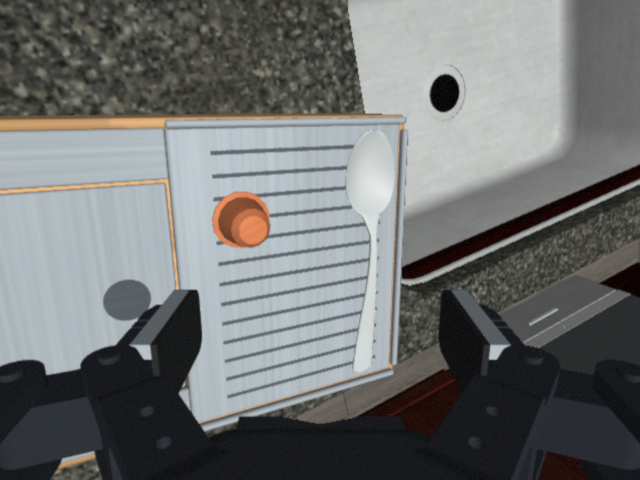

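The wrist view shows the pod rim at about (240,219) and the mark at (128,300). The tray edge runs from (167,123) to (210,425). The left finger's inner tip corner is near (199,292), and the right one near (441,291).

Run:
```python
from h import *
from scipy.spatial.transform import Rotation as R
im=cv2.imread("pics/w1.png")[:,:,::-1].copy()
for uv in ((167,123),(169,180),(210,425),(165,121),(404,117),(392,370)): print(uv,ray("wrist",uv,.1))
g=cv2.cvtColor(im,cv2.COLOR_RGB2GRAY);c,s=blob((g<130)&(g>85)&~copper(im),(128,300),15) ;print("mark",c,s,ray("wrist",c,.1))
m=copper(im).astype(np.uint8);cs=max(cv2.findContours(m,0,1)[0],key=cv2.contourArea)
h=cv2.boundingRect(cs);print("pod",h)
for uv in ((h[0],219),(240,219),(h[0]+h[2],219),(240,h[1]),(240,h[1]+h[3])): print(ray("wrist",uv,.1))
s=manip.get_state();q=s["ee_rot"];r=R.from_quat([q[1],q[2],q[3],q[0]]).as_matrix()
c=eyes.get_calibration("wrist");V=np.array(c["view"]);K=np.array(c["camera_matrix"])
for t in (-.005,.0,.005,.011):
  for y in (-1,1):
    p=s["position"]+r@[.011,y*s["width"]/2,t];pc=V[:3,:3]@p+V[:3,3];u=K@[pc[0],-pc[1],-pc[2]];print(t,y,u[:2]/u[2])
```

```text
(167, 123) [0.5666 0.0096 0.1   ]
(169, 180) [ 0.5578 -0.0212  0.1   ]
(210, 425) [ 0.5311 -0.1917  0.1   ]
(165, 121) [0.5659 0.0109 0.1   ]
(404, 117) [ 0.7234 -0.0242  0.1   ]
(392, 370) [ 0.6782 -0.2241  0.1   ]
mark [126.5984 299.5465] [ 103  280   48   40 1504] [ 0.5131 -0.082   0.1   ]
pod (213, 192, 57, 56)
[ 0.575  -0.0516  0.1   ]
[ 0.591  -0.0572  0.1   ]
[ 0.6099 -0.0637  0.1   ]
[ 0.5957 -0.0405  0.1   ]
[ 0.5858 -0.0756  0.1   ]
-0.005 -1 [192.2726 289.7677]
-0.005 1 [445.6467 289.7514]
0.0 -1 [196.6224 283.5621]
0.0 1 [441.3328 283.5487]
0.005 -1 [200.6845 277.7669]
0.005 1 [437.304  277.7562]
0.011 -1 [205.2179 271.2993]
0.011 1 [432.8076 271.2913]
```

drive_tool(rows=[[[0, 0, 0], [0, 0, -3], 8.0], [[0, 0, 0], [0, 0, -3], 8.0], [[0, 0, 0], [0, 0, -3], 8.0], [[0, 0, 0], [0, 0, -1], 8.0], [[0, 0, 0], [0, 0, -1], 8.0], [[0, 0, 0], [0, 0, -1], 8.0], [[0, 0, 0], [0, 0, -1], 8.0], [[0, 0, 0], [0, 0, 0], 8.0]])

```text
clock: 2.9
position: [0.5807, -0.0528, 0.1119]
ee_rot: [0.168, 0.764, 0.609, 0.135]
contact_force: [-0.6, 0.7, 0.8]
width: 0.0802
gripper_force: 0.5
```

drive_tool(rows=[[[0, 0, 0], [0, 0, -0.5], 8.0], [[0, 0, 0], [0, 0, -0.5], 8.0], [[0, 0, 0], [0, 0, -0.5], 8.0], [[0, 0, 0], [0, 0, -0.5], 8.0], [[0, 0, 0], [0, 0, 0], 8.0], [[0, 0, 0], [0, 0, 0], 8.0]])

```text
clock: 3.65
position: [0.581, -0.0528, 0.0924]
ee_rot: [0.168, 0.764, 0.609, 0.135]
contact_force: [-0.4, 0.4, 2.3]
width: 0.0799
gripper_force: 0.7
```

Run:
```python
from h import *
s=manip.get_state();print(s["clock"],s["position"],s["width"],s["contact_force"])
a=eyes.get_image("side")[150:330,190:430];b=eyes.get_image("wrist")
a=cv2.resize(a,None,fx=1.66,fy=1.66,interpolation=2);b=cv2.resize(b,(400,300))
cv2.imwrite("pics/c2.png",np.hstack([a[:298,:398],b[:298]])[:,:,::-1])
```

```text
3.65 [ 0.581  -0.0528  0.0924] 0.07988370767880253 [-0.3927  0.4332  2.3364]
```

View pics/c2.png

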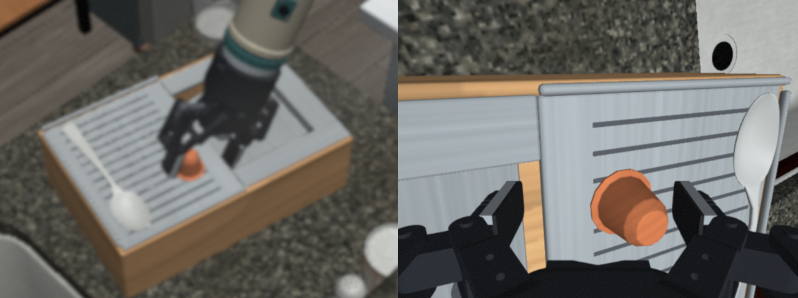

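The side crop shows the flap open and the pod still standing on the tray between the fingers. In the wrist view the right finger is just behind the pod. Next I push along the box's -x.

drive_tool(rows=[[[0, 0, 0], [-0.49, 0.11, 0], 8.0], [[0, 0, 0], [-0.49, 0.11, 0], 8.0], [[0, 0, 0], [-0.49, 0.11, 0], 8.0], [[0, 0, 0], [-0.49, 0.11, 0], 8.0], [[0, 0, 0], [-0.49, 0.11, 0], 8.0], [[0, 0, 0], [-0.49, 0.11, 0], 8.0], [[0, 0, 0], [0, 0, 0], 8.0]])

```text
clock: 4.62
position: [0.5511, -0.0461, 0.0925]
ee_rot: [0.168, 0.764, 0.609, 0.135]
contact_force: [1.2, -0.7, 2.6]
width: 0.0794
gripper_force: 1.6
```

Run:
```python
from h import *
s=manip.get_state();print(s["clock"],s["position"],s["width"],s["contact_force"])
a=eyes.get_image("side")[150:330,190:430];b=eyes.get_image("wrist")
a=cv2.resize(a,None,fx=1.66,fy=1.66,interpolation=2);b=cv2.resize(b,(400,300))
cv2.imwrite("pics/c3.png",np.hstack([a[:298,:398],b[:298]])[:,:,::-1])
```

```text
4.625 [ 0.5511 -0.0461  0.0925] 0.0793945875861146 [ 1.2448 -0.6951  2.5905]
```

View pics/c3.png

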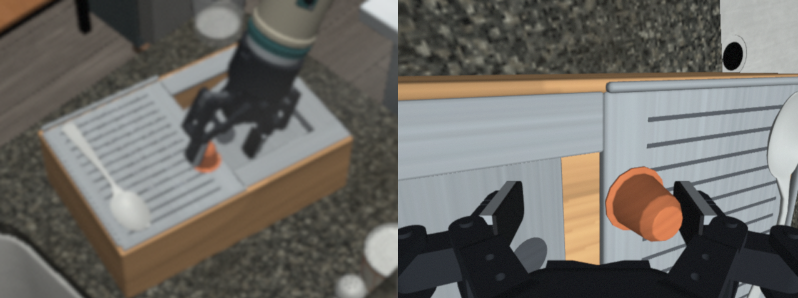

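The pod slides along with the finger and its rim is now at the tray edge. I keep pushing.

drive_tool(rows=[[[0, 0, 0], [-0.49, 0.11, 0], 8.0], [[0, 0, 0], [-0.49, 0.11, 0], 8.0], [[0, 0, 0], [-0.49, 0.11, 0], 8.0], [[0, 0, 0], [-0.49, 0.11, 0], 8.0], [[0, 0, 0], [-0.49, 0.11, 0], 8.0], [[0, 0, 0], [0, 0, 0], 8.0], [[0, 0, 0], [0, 0, 0], 8.0]])

```text
clock: 5.6
position: [0.5265, -0.0406, 0.0922]
ee_rot: [0.168, 0.764, 0.609, 0.135]
contact_force: [2.0, -0.9, 4.6]
width: 0.0799
gripper_force: 2.4
```

Run:
```python
from h import *
s=manip.get_state();print(s["clock"],s["position"],s["width"],s["contact_force"])
a=eyes.get_image("side")[150:330,190:430];b=eyes.get_image("wrist")
a=cv2.resize(a,None,fx=1.66,fy=1.66,interpolation=2);b=cv2.resize(b,(400,300))
cv2.imwrite("pics/c4.png",np.hstack([a[:298,:398],b[:298]])[:,:,::-1])
```

```text
5.6 [ 0.5265 -0.0406  0.0922] 0.07990908930538558 [ 1.9847 -0.9462  4.6306]
```

View pics/c4.png

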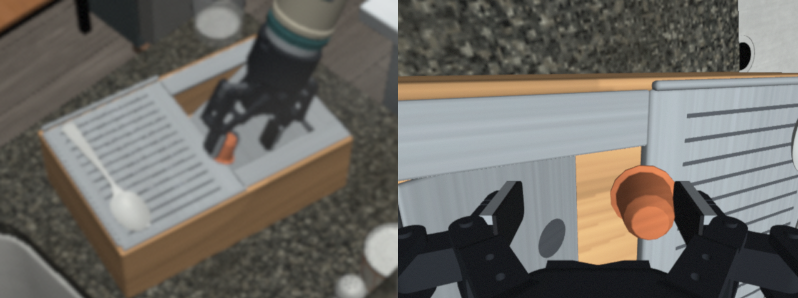

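The pod is tipping over the edge. Narrowing the opening brings the pod finger forward and keeps the flap finger farther from the hinge.

drive_tool(rows=[[[0, 0, 0], [0, 0, 0.4], 7.7], [[0, 0, 0], [0, 0, 0], 7.3], [[0, 0, 0], [0, 0, 0], 6.9], [[0, 0, 0], [0, 0, 0], 6.5], [[0, 0, 0], [0, 0, 0], 6.5], [[0, 0, 0], [0, 0, 0], 6.5]])

```text
clock: 6.45
position: [0.5267, -0.0407, 0.0961]
ee_rot: [0.168, 0.764, 0.609, 0.135]
contact_force: [-0.6, 0.6, 3.6]
width: 0.0648
gripper_force: 1.5
```

Run:
```python
from h import *
s=manip.get_state();print(s["clock"],s["position"],s["width"],s["contact_force"])
a=eyes.get_image("side")[150:330,190:430];b=eyes.get_image("wrist")
a=cv2.resize(a,None,fx=1.66,fy=1.66,interpolation=2);b=cv2.resize(b,(400,300))
cv2.imwrite("pics/c5.png",np.hstack([a[:298,:398],b[:298]])[:,:,::-1])
```

```text
6.45 [ 0.5267 -0.0407  0.0961] 0.06482981874486175 [-0.5638  0.5845  3.5768]
```

View pics/c5.png

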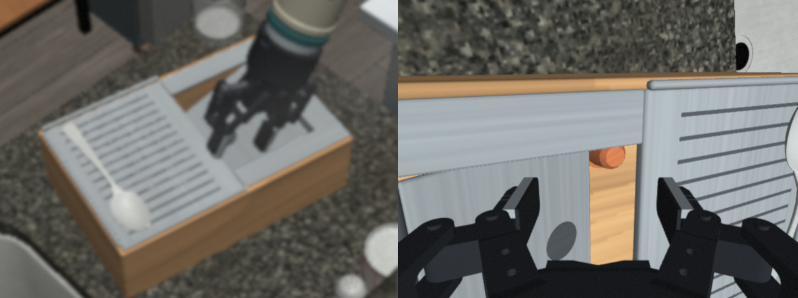

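The pod has dropped through onto the box floor, visible at (607,157) in the right half. Now I lift straight up so the flap closes gradually.

drive_tool(rows=[[[0, 0, 0], [0, 0, 0], 6.5], [[0, 0, 0], [0, 0, 0], 6.5], [[0, 0, 0], [0, 0, 0.7], 6.5], [[0, 0, 0], [0, 0, 1], 6.5], [[0, 0, 0], [0, 0, 1], 6.5], [[0, 0, 0], [0, 0, 1.5], 6.5], [[0, 0, 0], [0, 0, 3], 6.5], [[0, 0, 0], [0, 0, 5], 6.5]])

```text
clock: 7.55
position: [0.524, -0.0401, 0.217]
ee_rot: [0.165, 0.764, 0.609, 0.132]
contact_force: [1.6, 0.4, 0.4]
width: 0.0652
gripper_force: 0.0
```

drive_tool(rows=[[[0, 0, 0], [-3, 0, 4], 6.5], [[0, 0, 0], [-4, -3, 0], 6.5], [[0, 0, 0], [-4, -4, 0], 6.5], [[0, 0, 0], [-1, -4, 0], 6.5], [[0, 0, 0], [0, 0, 0], 6.5], [[0, 0, 0], [0, 0, 0], 6.5], [[0, 0, 0], [0, 0, 0], 6.5], [[0, 0, 0], [0, 0, 0], 6.5]])

```text
clock: 8.55
position: [0.4072, -0.1493, 0.2581]
ee_rot: [0.168, 0.763, 0.61, 0.135]
contact_force: [0.8, 0.2, -0.0]
width: 0.0649
gripper_force: 0.0
```

Run:
```python
from h import *
s=manip.get_state();print(s["clock"],s["position"],s["width"],s["contact_force"])
a=eyes.get_image("side")[150:330,190:430];b=eyes.get_image("top")[120:345,225:465]
a=cv2.resize(a,None,fx=1.66,fy=1.66,interpolation=2);b=cv2.resize(b,None,fx=1.66,fy=1.66,interpolation=2)
cv2.imwrite("pics/c6.png",np.hstack([a[:298,:398],b[:298,:398]])[:,:,::-1])
```

```text
8.55 [ 0.4072 -0.1493  0.2581] 0.06493150942946269 [ 0.8346  0.1515 -0.0331]
```

View pics/c6.png

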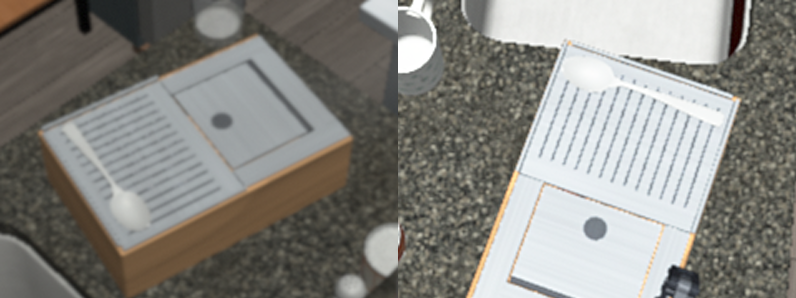

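The flap is flush again, the pod is inside, the spoon hasn't moved and the arm is clear.

```bash
python3 -c "
from rig import job;print(job.sign_off())"
```

```text
the job is handed in; nothing more can be done
None
```

The pod is in the used-pod box with the flap sprung shut and the spoon untouched on the tray; I handed the job in at about 8.6 s, and the hand-in returned no verdict.

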